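# Roll a pipe onto the weld line

## Task

A short length of steel pipe lies on its side on the base plate. Without picking it up, push its top sideways with a fingertip so that it rolls across the plate, and leave it at rest lying along the chalk line, centred over it, ready to be tacked. Leave the big nut, the drilled block and the bolt where they stand, and take the hand away at the end.

Things in the scene. Friction and masses are not known exactly. Their poses are not given: they have to be found in the camera images.
- pipe_mid (a point): centre of the loose steel pipe (on its axis, half-way along): 48 mm across, 110 mm long, 0.35 kg, lying on its side, axis 24 mm above the plate. x axis along the pipe; y and z turn as it rolls. It starts within 6 degrees of parallel to the line, 65 to 100 mm to either side of it. A fingertip dragged across its top rolls it half as far; a push at its flank may jam it. Let go, it stays put.
- line_mid (a point): middle of the white chalk line on top of the fixed dark steel base plate. Plate: 200 mm along the line, 320 mm across it, top 18 mm above the table. x axis along the line, y across it, z up. The line is 3 mm wide and crosses the whole plate, so it shows beyond both ends of the pipe when the pipe lies on it.
- big_nut: plain hexagon nut, 43 x 37 mm and 19 mm tall, lying flat on the base plate on the other side of the line from the pipe, 65 to 100 mm from the line. Origin at the centre of its underside. To be left alone.
- drilled_block: dark drilled steel block, 50 x 62 x 36 mm, on the table just beyond the far edge of the base plate. Origin at the centre of its underside. To be left alone.
- big_bolt: hexagon bolt standing on its head, 28 mm wide and 55 mm tall, on the table just beyond the far edge of the base plate. Origin at the centre of its underside. To be left alone.
There are look-alikes about, which are no part of the job. What is shaped like the part that bears pipe_mid but brown or purple is not meant.

How it is judged:
By the outcome, as a careful person would: the job done as asked, in the order asked, and still so for the second after the job is handed in, with the robot touching nothing.
It also fails if it takes over 51 s, if anything falls off the work surface, if the arm or the gripper's body presses on something with over 40 N, if the wrist force passes 120 N, or if a joint passes its speed limit or range.

## Robot

A 7-joint arm with a two-finger parallel gripper is mounted at the origin on a cart in front of the work surface, level with it; the furniture and walls round the work are solid. World frame = base frame: x ahead of the robot, y to its left, z up, the work surface at z = 0. Lengths are in m, angles in rad, forces in N, time in s.
With the tool pointing down it reaches from about 0.425 to 1.025 m from the base axis. Payload 9.4 kg.
Tool frame: the origin (TCP) lies on the front face of the gripper's body, between the roots of the fingers; the fingertips stand 84 mm ahead of it and the grasp point (between the pads) lies 65 mm ahead of it; z points along the fingers, y is the line along which they close (so a half turn about z gives the same grasp; the last joint's range is limited). The gripper opens to 93 mm and grips with 3 to 60 N. Pads are 15 mm wide; open, the fingers measure 128 mm over their backs; the gripper's body (75 mm by 188 mm) begins 65 mm behind the grasp point.
Start: joints at [1.028, 0.599, -0.003, 1.599, 0.002, 0.943, -0.08], TCP at [0.326, -0.648, 0.303] pointing down, gripper open.
Joint ranges: [-2.57, 2.57], [-0.35, 1.97], [-1.29, 1.29], [0.11, 2.56], [-1.05, 4.19], [0.11, 1.86], [-2.63, 2.63]. Speed limits (rad/s): [2.22, 2.22, 3.01, 3.01, 3.14, 3.14, 3.14].

## Interface

Orientations are given as a unit quaternion [x, y, z, w].
In Python, from workcell import env, eyes, close_job gives the robot as it stands.
- The arm moves only by the tool apply_moves, never from a script. Its argument "motion" is a list of rows, each a list of 3 entries, a list of its own where there are three numbers: the shift along the tool's x, y, z in m, then the turn, a rotation vector about the tool's x, y, z in degrees, then the finger opening in m, from 0 to 0.093. In form: [[[x, y, z], [rx, ry, rz], hand], ...]. A call has exactly 5 rows; each row shifts and turns the commanded pose from where the row before left it, along the tool's axes as they then stand; what a row does not reach is not made up. A row lasts 1/12 s, in which the tool goes at most 41.7 mm and 7.16 degrees, less where a joint would pass 70% of its speed; a pose out of reach is approached as far as the arm can. A call with a gripper value outside its range is refused whole. The fingers move at their own pace and stop on an object; "squeeze" is the grip in N (left out, the last holds). Time passes only in rows, so rows that do not move let the fingers close, or fill a call up. It gives the time, the measured TCP pose, the force, the opening and the grip force at its end, in the units of the state.
- env.get_obs(): the state, without advancing time (a new reading comes with each control period).
- eyes.snapshot(name): name is "scene" or "side" or "wrist"; returns a dict with "color" (480x640x3 uint8, red, green, blue), "fx", "fy", "cx", "cy" (pixels), "world_to_cam" (4x4, takes a point from world to camera coordinates); the wrist camera has in their place "T_tool_cam" (4x4, takes a point from camera to tool coordinates, whose origin is the TCP and whose axes are the flange's). Camera axes: x right, y down, z forward; pixel columns grow to the right and rows downward; lengths in m; the calibration is good to about 2 mm. A picture is of the moment at which its call begins: read the wrist's pose just before it. There is no depth.
- close_job(): hands the job in; it is judged then, once.
The state is a dict: "t": time; "joint_positions": joint angles; "qvel": joint speeds; "joint_efforts": joint torques, N m; "eef_pos": TCP position; "ee_rot": TCP orientation; "contact_force": force on the tool from outside, world axes, zero at the start; "wrist_torque": the same for the moment, N m; "opening": opening from 0.0 (shut) to 1.0 (fully open); "grasp_force": force on a finger pad.
Only numpy, scipy, OpenCV 4.12 (cv2) and the standard library are available. Lean on these libraries where they do the work, as an engineer would, in place of code of your own. Each camera call takes 0.05 s, during which the arm holds its last target. There are 200 camera calls.

## Working session

There is one attempt and no reset: what is moved stays moved. The work goes in short steps, Python scripts to look and compute and a tool call to move; the robot and the scene stay as the last step left them, time stands still between calls to the robot, and variables do not carry over. Pictures are saved under pics/ and viewed, at most 10 in all, crops included, and the job is handed in when it is done.

Besides the shell and the picture viewer there is one more tool, called after ">>>" as name([rows], argument=value, ...), one row to a line, values as JSON. apply_moves: Moves the arm, as the interface text tells. Its arguments: {"type":"object","properties":{"motion":{"type":"array"},"squeeze":{"type":"number"}},"required":["motion"]}

```bash
mkdir -p pics; cat > h.py <<'E'
import numpy as np, cv2
from workcell import env, eyes, close_job
from scipy.spatial.transform import Rotation as R
def snap(n,f):
    o=env.get_obs(); s=eyes.snapshot(n); cv2.imwrite('pics/'+f,s['color'][:,:,::-1])
    K=np.array([[s['fx'],0,s['cx']],[0,s['fy'],s['cy']],[0,0,1]])
    if 'world_to_cam' in s: M=np.linalg.inv(np.array(s['world_to_cam']))
    else:
        T=np.eye(4);T[:3,:3]=R.from_quat(o['ee_rot']).as_matrix();T[:3,3]=o['eef_pos'];M=T@np.array(s['T_tool_cam'])
    np.savez('pics/'+f+'.npz',K=K,M=M); return s['color'],K,M
def load(f):
    d=np.load('pics/'+f+'.npz'); return cv2.imread('pics/'+f)[:,:,::-1],d['K'],d['M']
def ray(K,M,uv,z):
    d=M[:3,:3]@np.linalg.solve(K,[*uv,1]); c=M[:3,3]; return c+d*(z-c[2])/d[2]
def proj(K,M,p):
    q=np.linalg.inv(M)@[*p,1]; q=K@q[:3]; return q[:2]/q[2]
E
python3 -c "
from h import *
a=snap('scene','a.png');b=snap('side','b.png');c=snap('wrist','c.png')
for x in (a,b,c): print(x[2].round(3).tolist())
o=env.get_obs();print({k:np.round(v,3) for k,v in o.items()})
"
```

```text
[[-0.794, -0.368, 0.485, 0.221], [-0.608, 0.452, -0.653, 0.45], [0.021, -0.813, -0.582, 0.542], [0.0, 0.0, 0.0, 1.0]]
[[-0.973, -0.112, 0.201, 0.379], [-0.23, 0.438, -0.869, 1.063], [0.01, -0.892, -0.452, 0.668], [0.0, 0.0, 0.0, 1.0]]
[[0.451, -0.855, -0.257, 0.398], [-0.893, -0.432, -0.128, -0.612], [-0.001, 0.287, -0.958, 0.384], [0.0, 0.0, 0.0, 1.0]]
{'t': np.float64(0.15), 'joint_positions': array([ 1.028,  0.6  , -0.003,  1.6  ,  0.002,  0.943, -0.08 ]), 'qvel': array([-0.   , -0.003,  0.002, -0.003,  0.001, -0.001, -0.   ]), 'joint_efforts': array([ 3.0000e-03, -7.6559e+01,  1.4990e+00, -2.5257e+01, -5.2000e-02,
        1.5000e-02,  0.0000e+00]), 'eef_pos': array([ 0.326, -0.648,  0.302]), 'ee_rot': array([ 0.973,  0.231, -0.   , -0.001]), 'contact_force': array([-0.345, -0.686,  0.685]), 'wrist_torque': array([ 0.02 ,  0.061, -0.001]), 'grasp_force': np.float64(0.0), 'opening': np.float64(0.997)}
```

View pics/a.png

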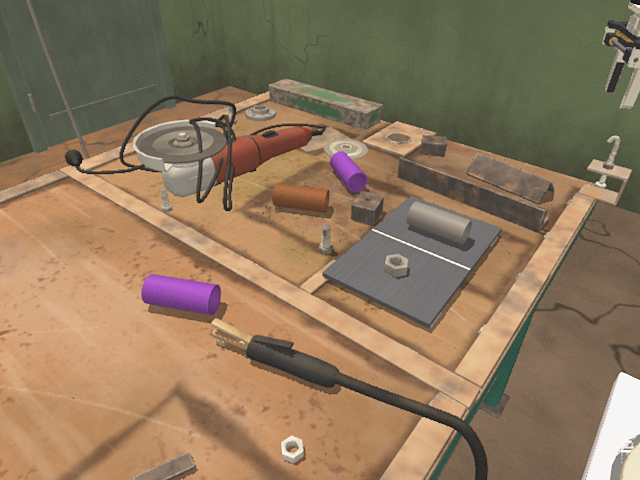

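View pics/b.png

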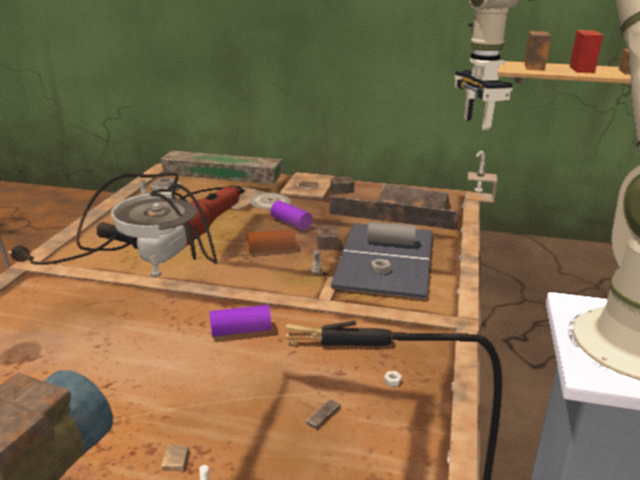

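Scene view: the grey pipe is at (438,222) on the plate, with the chalk line running from (373,231) to (470,269) and the nut at (396,265). Look-alikes are a brown pipe at (300,198) and purple ones at (348,172) and (181,294). I choose the grey one at (438,222) and check it in a crop.

```bash
python3 - <<'E'
from h import *
a=load('a.png');b=load('b.png')
I=a[0][180:330,310:510]; J=b[0][210:310,320:450]
I=cv2.resize(I,None,fx=4,fy=4,interpolation=3)
cv2.imwrite('pics/crop.png',I[:,:,::-1])
def pipe(img,box):
    x0,y0,x1,y1=box; h=cv2.cvtColor(np.ascontiguousarray(img[y0:y1,x0:x1]),cv2.COLOR_RGB2HSV)
    return h
for n,(im,K,M),pts in (('a',a,{'pipe':(438,222),'l0':(373,231),'l1':(470,269)}),('b',b,{'pipe':(391,235),'l0':(345,251),'l1':(432,258)})):
    for k,p in pts.items():
        print(n,k,ray(K,M,p,.042 if k=='pipe' else .018).round(3),im[p[1],p[0]])
im,K,M=a
for k,p,z in (('nut',(396,265),.03),('block',(367,207),.018),('bolt',(326,240),.03),('plate c1',(324,273),.018),('c2',(432,328),.0),('c3',(501,233),.018),('c4',(412,198),.018),('angle',(545,222),0),('angle2',(398,170),.02)): print(k,ray(K,M,p,z).round(3))
E
```

```text
a pipe [ 0.499 -0.273  0.042] [143 136 122]
a l0 [ 0.595 -0.201  0.018] [114 113 111]
a l1 [ 0.403 -0.211  0.018] [129 122 118]
b pipe [ 0.499 -0.264  0.042] [120 108  98]
b l0 [ 0.597 -0.201  0.018] [151 143 137]
b l1 [ 0.398 -0.216  0.018] [130  85  48]
nut [ 0.502 -0.127  0.03 ]
block [ 0.651 -0.265  0.018]
bolt [ 0.637 -0.108  0.03 ]
plate c1 [ 0.592 -0.045  0.018]
c2 [ 0.396 -0.063  0.   ]
c3 [ 0.401 -0.351  0.018]
c4 [ 0.597 -0.355  0.018]
angle [ 0.351 -0.474  0.   ]
angle2 [ 0.683 -0.442  0.02 ]
```

View pics/crop.png

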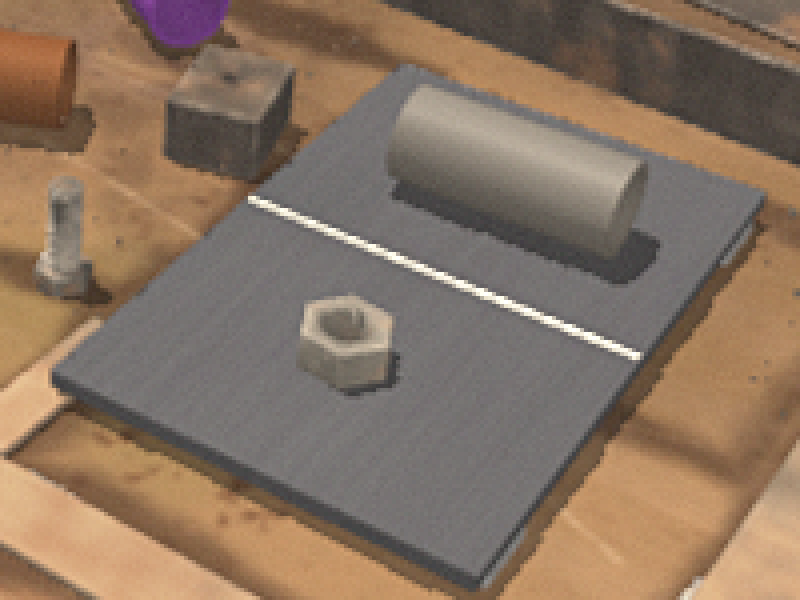

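The crop confirms the grey pipe: it lies nearly parallel to the chalk line, about 65 mm from it, with the nut on the other side. I'll move above it with the finger line along the pipe.

>>> apply_moves([
  [[0.032, -0.0265, 0], [0, 0, 0], 0.06],
  [[0.032, -0.0265, 0], [0, 0, 0], 0.06],
  [[0.032, -0.0265, 0], [0, 0, 0], 0.06],
  [[0.032, -0.0265, 0], [0, 0, 0], 0.06],
  [[0.032, -0.0265, 0], [0, 0, 0], 0.06],
])

```text
t: 0.57
eef_pos: [0.4093, -0.4557, 0.3025]
ee_rot: [0.973, 0.231, -0.0, -0.0]
contact_force: [0.6, -0.0, 0.1]
opening: 0.688
grasp_force: 0.0
```

>>> apply_moves([
  [[0.032, -0.0265, 0], [0, 0, 0], 0.06],
  [[0.032, -0.0265, 0], [0, 0, 0], 0.06],
  [[0.032, -0.0265, 0], [0, 0, 0], 0.06],
  [[0.032, -0.0265, 0], [0, 0, 0], 0.06],
  [[0.032, -0.0265, 0], [0, 0, 0], 0.06],
])

```text
t: 0.98
eef_pos: [0.4928, -0.2653, 0.3027]
ee_rot: [0.973, 0.231, -0.0, 0.0]
contact_force: [0.3, 0.0, -0.2]
opening: 0.643
grasp_force: 0.0
```

>>> apply_moves([
  [[0, 0, 0], [0, 0, -6.6], 0.06],
  [[0, 0, 0], [0, 0, -6.6], 0.06],
  [[0, 0, 0], [0, 0, -6.6], 0.06],
  [[0, 0, 0], [0, 0, -6.6], 0.06],
  [[0, 0, 0], [0, 0, -6.6], 0.06],
])

```text
t: 1.4
eef_pos: [0.4925, -0.267, 0.3026]
ee_rot: [0.866, 0.5, -0.0, -0.0]
contact_force: [0.3, 0.5, -0.2]
opening: 0.644
grasp_force: 0.0
```

>>> apply_moves([
  [[0, 0, 0], [0, 0, -6.6], 0.06],
  [[0, 0, 0], [0, 0, -6.6], 0.06],
  [[0, 0, 0], [0, 0, -6.6], 0.06],
  [[0, 0, 0], [0, 0, -6.6], 0.06],
  [[0, 0, 0], [0, 0, -6.6], 0.06],
])

```text
t: 1.82
eef_pos: [0.4924, -0.2673, 0.3026]
ee_rot: [0.688, 0.725, -0.0, -0.0]
contact_force: [0.6, -1.1, -0.1]
opening: 0.648
grasp_force: 0.0
```

```bash
python3 -c "
from h import *
snap('wrist','d.png')"
```

```text
(no output)
```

View pics/d.png

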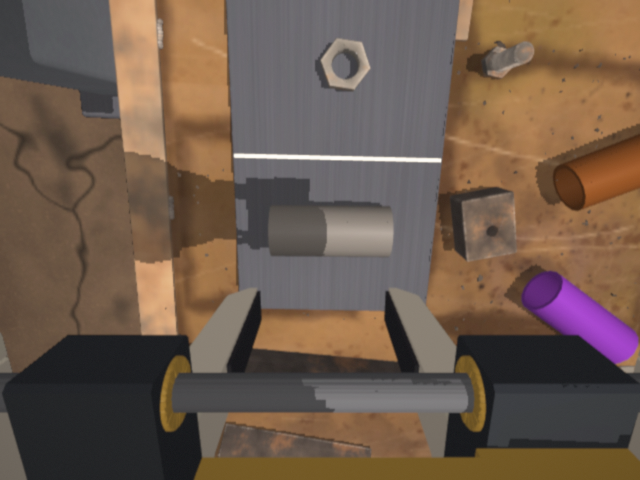

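The wrist view shows the pipe at columns 268–393, rows 206–257, the chalk line near row 157, and the nut at (345,64). Now I'll fit the pipe axis and line.

```bash
cat >> h.py <<'E'
def fitx(P): return np.polyfit(P[:,0]-.5,P[:,1],1)   # y = a*(x-.5)+b
def measure(f,box,lbox,cm=3):
    im,K,M=load(f); g=cv2.GaussianBlur(np.ascontiguousarray(im),(3,3),0).astype(int)
    x0,y0,x1,y1=box; w=(g[...,0]-g[...,2])[y0:y1,x0:x1]>cm
    n,l,st,_=cv2.connectedComponentsWithStats(w.astype(np.uint8)); k=1+st[1:,4].argmax(); m=l==k
    print('pipe box',st[k][:4]+[x0,y0,0,0]); P=[]
    c0,wd=st[k][0],st[k][2]
    for c in range(c0+wd//8,c0+wd-wd//8,3):
        r=np.nonzero(m[:,c])[0]
        d=[(lambda v:v/np.linalg.norm(v))(np.linalg.solve(K,[x0+c,q,1])) for q in (y0+r[0]-.5,y0+r[-1]+.5)]
        b=d[0]+d[1]; P.append(ray(K,M,(K@b/b[2])[:2],.042))
    A=fitx(np.array(P)); e=[ray(K,M,(x0+q,y0+st[k][1]+st[k][3]/2),.042)[0] for q in (c0,c0+wd)]
    x0,y0,x1,y1=lbox; L=[]
    for c in range(x0,x1,3):
        v=g[y0:y1,c].sum(1); v=np.clip(v-np.median(v)-60,0,None)
        if v.sum(): L.append(ray(K,M,(c,y0+(v*np.arange(y1-y0)).sum()/v.sum()),.018))
    B=fitx(np.array(L)); ang=np.degrees(np.arctan([A[0],B[0]]))
    xm=(e[0]+e[1])/2-.5
    print('ends',np.round(e,4),'pipe y %.4f line y %.4f'%(np.polyval(A,xm),np.polyval(B,xm)),'ang',ang.round(2),'perp dist mm',round(1e3*(np.polyval(B,xm)-np.polyval(A,xm))*np.cos(np.arctan(B[0])),1))
E
python3 -c "
from h import *
measure('d.png',(245,190,415,275),(245,145,430,170))"
```

```text
pipe box [268 205 126  53]
ends [0.4425 0.5612] pipe y -0.2755 line y -0.2095 ang [2.3 1.8] perp dist mm 65.9
```

>>> apply_moves([
  [[-0.014, 0.01, 0.02], [0, 0, 1], 0.06],
  [[0, 0, 0.04], [0, 0, 0], 0.06],
  [[0, 0, 0.04], [0, 0, 0], 0.06],
  [[0, 0, 0.035], [0, 0, 0], 0.06],
  [[0, 0, 0.012], [0, 0, 0], 0.06],
])

```text
t: 2.28
eef_pos: [0.5013, -0.2801, 0.1514]
ee_rot: [0.697, 0.717, -0.001, -0.003]
contact_force: [-0.6, 0.2, -0.4]
opening: 0.646
grasp_force: 0.0
```

>>> apply_moves([
  [[0, 0, 0.002], [0, 0, 0], 0.06],
  [[0, 0, 0.002], [0, 0, 0], 0.06],
  [[0, 0, 0.001], [0, 0, 0], 0.06],
  [[0, 0, 0.001], [0, 0, 0], 0.06],
  [[0, 0, 0], [0, 0, 0], 0.06],
])

```text
t: 2.7
eef_pos: [0.5037, -0.2812, 0.1511]
ee_rot: [0.697, 0.717, 0.0, 0.001]
contact_force: [0.9, -0.0, -0.3]
opening: 0.646
grasp_force: 0.0
```

>>> apply_moves([
  [[0, 0, 0.001], [0, 0, 0], 0.06],
  [[0, 0, 0.001], [0, 0, 0], 0.06],
  [[0, 0, 0.001], [0, 0, 0], 0.06],
  [[0, 0, 0], [0, 0, 0], 0.06],
  [[0, 0, 0], [0, 0, 0], 0.06],
])

```text
t: 3.12
eef_pos: [0.5037, -0.2819, 0.15]
ee_rot: [0.697, 0.717, -0.0, 0.002]
contact_force: [-5.7, -0.8, 29.7]
opening: 0.649
grasp_force: 14.9
```

>>> apply_moves([
  [[0.004, 0, 0], [0, 0, 0], 0.06],
  [[0.004, 0, 0], [0, 0, 0], 0.06],
  [[0.004, 0, 0], [0, 0, 0], 0.06],
  [[0.004, 0, 0], [0, 0, 0], 0.06],
  [[0.004, 0, 0], [0, 0, 0], 0.06],
])

```text
t: 3.53
eef_pos: [0.5028, -0.262, 0.15]
ee_rot: [0.697, 0.717, -0.0, 0.002]
contact_force: [-5.6, -1.5, 31.4]
opening: 0.644
grasp_force: 15.7
```

>>> apply_moves([
  [[0.004, 0, 0], [0, 0, 0], 0.06],
  [[0.003, 0, 0], [0, 0, 0], 0.06],
  [[0, 0, -0.01], [0, 0, 0], 0.06],
  [[-0.014, 0, 0], [0, 0, 0], 0.06],
  [[0, 0, 0.005], [0, 0, 0], 0.06],
])

```text
t: 3.95
eef_pos: [0.5034, -0.2702, 0.1535]
ee_rot: [0.697, 0.717, 0.0, 0.002]
contact_force: [0.3, -1.0, 0.6]
opening: 0.644
grasp_force: 0.0
```

>>> apply_moves([
  [[0, 0, 0.005], [0, 0, 0], 0.06],
  [[0, 0, 0], [0, 0, 0], 0.06],
  [[0.003, 0, 0], [0, 0, 0], 0.06],
  [[0.004, 0, 0], [0, 0, 0], 0.06],
  [[0.004, 0, 0], [0, 0, 0], 0.06],
])

```text
t: 4.37
eef_pos: [0.5027, -0.2581, 0.1498]
ee_rot: [0.697, 0.717, -0.001, 0.002]
contact_force: [-8.2, -1.0, 45.7]
opening: 0.646
grasp_force: 23.2
```

```bash
python3 -c "
from h import *
snap('scene','e1.png');I,K,M=load('e1.png')
cv2.imwrite('pics/e.png',cv2.resize(I[180:330,310:510],None,fx=4,fy=4)[:,:,::-1])
"
```

```text
(no output)
```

View pics/e.png

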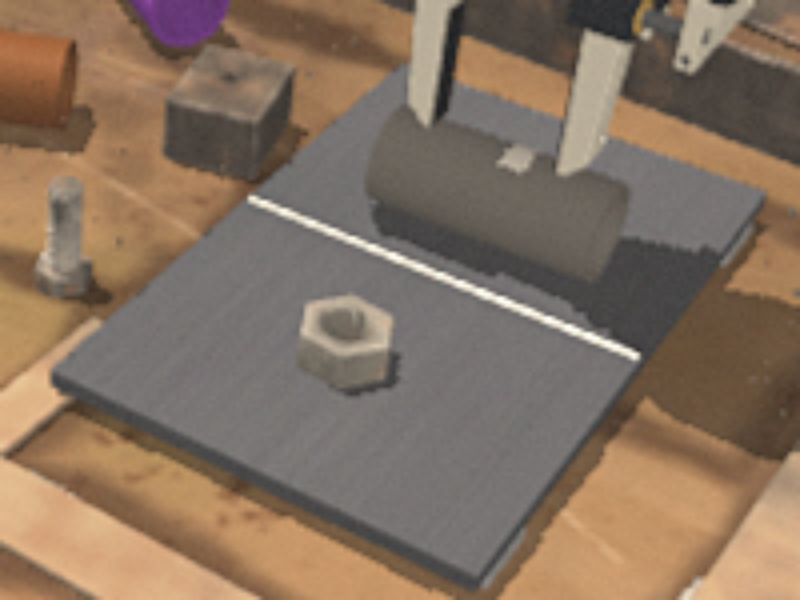

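The pipe has rolled about 18 mm towards the line, square to it, with both tips on top. I'll keep stroking with slightly less press.

>>> apply_moves([
  [[0.005, 0, -0.0015], [0, 0, 0], 0.06],
  [[0.005, 0, 0], [0, 0, 0], 0.06],
  [[0.005, 0, 0], [0, 0, 0], 0.06],
  [[0, 0, -0.01], [0, 0, 0], 0.06],
  [[-0.013, 0, 0], [0, 0, 0], 0.06],
])

```text
t: 4.83
eef_pos: [0.503, -0.2522, 0.1592]
ee_rot: [0.695, 0.719, 0.001, 0.0]
contact_force: [0.3, -0.1, 0.4]
opening: 0.646
grasp_force: 0.0
```

>>> apply_moves([
  [[0, 0, 0.008], [0, 0, 0], 0.06],
  [[0, 0, 0.002], [0, 0, 0], 0.06],
  [[0.004, 0, 0], [0, 0, 0], 0.06],
  [[0.005, 0, 0], [0, 0, 0], 0.06],
  [[0.005, 0, 0], [0, 0, 0], 0.06],
])

```text
t: 5.25
eef_pos: [0.5019, -0.2428, 0.149]
ee_rot: [0.697, 0.717, -0.001, 0.001]
contact_force: [-5.8, -4.5, 35.0]
opening: 0.642
grasp_force: 17.8
```

>>> apply_moves([
  [[0.006, 0, 0], [0, 0, 0], 0.06],
  [[0.006, 0, 0], [0, 0, 0], 0.06],
  [[0, 0, 0], [0, 0, 0], 0.06],
  [[0, 0, -0.01], [0, 0, 0], 0.06],
  [[-0.013, 0, 0], [0, 0, 0], 0.06],
])

```text
t: 5.67
eef_pos: [0.5023, -0.2398, 0.1585]
ee_rot: [0.696, 0.718, 0.0, -0.0]
contact_force: [0.9, -0.1, -0.1]
opening: 0.648
grasp_force: 0.0
```

>>> apply_moves([
  [[0, 0, -0.03], [0, 0, 0], 0.06],
  [[0, 0, -0.03], [0, 0, 0], 0.06],
  [[0, 0, -0.03], [0, 0, 0], 0.06],
  [[0, 0, -0.03], [0, 0, 0], 0.06],
  [[0, 0, 0], [0, 0, 0], 0.06],
])

```text
t: 6.08
eef_pos: [0.5035, -0.2434, 0.2818]
ee_rot: [0.697, 0.717, 0.001, 0.003]
contact_force: [1.6, -0.2, 0.4]
opening: 0.647
grasp_force: 0.0
```

```bash
python3 -c "
from h import *
snap('wrist','f.png')"
```

```text
(no output)
```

View pics/f.png

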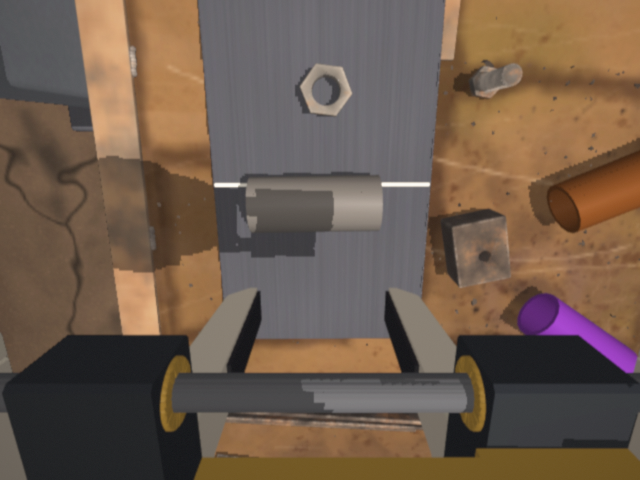

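The pipe (columns 245–383, rows 174–231) now overlaps the line, which shows near row 184 at columns 215–244 and 384–430.

```bash
sed -i 's/for c in range(x0,x1,3):/for c in [*range(x0,box[0],2),*range(box[2],x1,2)]:/' h.py
sed -i "s/    B=fitx(np.array(L)); /    B=fitx(np.array(L)); print(len(L),'line resid mm',1e3*np.abs(np.polyval(B,np.array(L)[:,0]-.5)-np.array(L)[:,1]).max().round(4)); /" h.py
python3 -c "
from h import *
measure('f.png',(238,165,390,242),(220,176,428,193))
print(env.get_obs()['eef_pos'])"
```

```text
pipe box [238 175 152  58]
28 line resid mm 0.1
ends [0.432  0.5638] pipe y -0.2232 line y -0.2097 ang [2.48 1.8 ] perp dist mm 13.5
[ 0.50276905 -0.24322798  0.27958288]
```

>>> apply_moves([
  [[0.017, 0, 0.01], [0, 0, -0.8], 0.06],
  [[0, 0, 0.036], [0, 0, 0], 0.06],
  [[0, 0, 0.036], [0, 0, 0], 0.06],
  [[0, 0, 0.036], [0, 0, 0], 0.06],
  [[0, 0, 0.006], [0, 0, 0], 0.06],
])

```text
t: 6.55
eef_pos: [0.4998, -0.2248, 0.1497]
ee_rot: [0.692, 0.722, -0.001, -0.003]
contact_force: [-11.8, 0.5, 62.1]
opening: 0.646
grasp_force: 30.9
```

>>> apply_moves([
  [[0, 0, 0.003], [0, 0, 0], 0.06],
  [[0, 0, 0.0025], [0, 0, 0], 0.06],
  [[0, 0, 0], [0, 0, 0], 0.06],
  [[0.002, 0, 0], [0, 0, 0.2], 0.06],
  [[0.003, 0, 0], [0, 0, 0.3], 0.06],
])

```text
t: 6.97
eef_pos: [0.4995, -0.2215, 0.1499]
ee_rot: [0.695, 0.719, -0.002, -0.0]
contact_force: [-10.9, -1.0, 39.5]
opening: 0.648
grasp_force: 19.5
```

>>> apply_moves([
  [[0.003, 0, 0], [0, 0, 0.3], 0.06],
  [[0.003, 0, 0], [0, 0, 0.3], 0.06],
  [[0.002, 0, 0], [0, 0, 0.2], 0.06],
  [[0.001, 0, 0], [0, 0, 0], 0.06],
  [[0, 0, 0], [0, 0, 0], 0.06],
])

```text
t: 7.38
eef_pos: [0.4995, -0.2117, 0.1499]
ee_rot: [0.7, 0.714, -0.001, -0.0]
contact_force: [-10.5, 0.2, 38.6]
opening: 0.641
grasp_force: 19.3
```

>>> apply_moves([
  [[0, 0, -0.003], [0, 0, 0], 0.06],
  [[0, 0, -0.03], [0, 0, 0], 0.06],
  [[0, 0, -0.03], [0, 0, 0], 0.06],
  [[0, 0, -0.03], [0, 0, 0], 0.06],
  [[0, 0, -0.03], [0, 0, 0], 0.06],
])

```text
t: 7.8
eef_pos: [0.5003, -0.2112, 0.2715]
ee_rot: [0.7, 0.714, -0.001, -0.001]
contact_force: [1.1, -0.5, -0.1]
opening: 0.644
grasp_force: 0.0
```

```bash
python3 -c "
from h import *
snap('wrist','g.png')
print(env.get_obs()['eef_pos'],env.get_obs()['ee_rot'])"
```

```text
[ 0.50220404 -0.21160523  0.27676884] [0.69997327 0.7141661  0.00086417 0.00185895]
```

View pics/g.png

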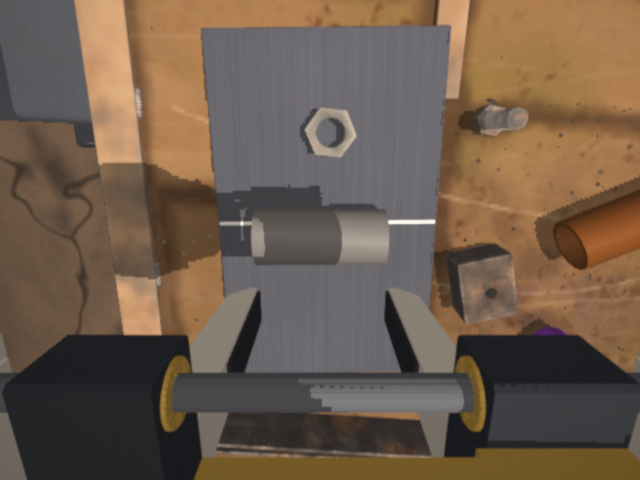

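The pipe is at columns 250–389, rows 207–265, and the line is near row 222 at both ends (shadowed on the left).

```bash
sed -i 's/np.median(v)-60/np.median(v)-30/' h.py
python3 -c "
from h import *
measure('g.png',(248,200,394,272),(224,214,434,231))"
```

```text
pipe box [248 209 146  56]
32 line resid mm 0.1
ends [0.4366 0.5624] pipe y -0.2168 line y -0.2097 ang [1.48 1.79] perp dist mm 7.1
```

>>> apply_moves([
  [[-0.0085, 0, 0.015], [0, 0, 0], 0.06],
  [[0, 0, 0.035], [0, 0, 0], 0.06],
  [[0, 0, 0.035], [0, 0, 0], 0.06],
  [[0, 0, 0.02], [0, 0, 0], 0.06],
  [[0, 0, 0.008], [0, 0, 0], 0.06],
])

```text
t: 8.27
eef_pos: [0.4993, -0.2192, 0.1545]
ee_rot: [0.7, 0.714, -0.001, -0.003]
contact_force: [-0.2, 0.1, -0.1]
opening: 0.645
grasp_force: 0.0
```

>>> apply_moves([
  [[0, 0, 0.004], [0, 0, 0], 0.06],
  [[0, 0, 0.003], [0, 0, 0], 0.06],
  [[0, 0, 0.002], [0, 0, 0], 0.06],
  [[0, 0, 0], [0, 0, 0], 0.06],
  [[0.002, 0, 0], [0, 0, -0.1], 0.06],
])

```text
t: 8.68
eef_pos: [0.5016, -0.2179, 0.1507]
ee_rot: [0.699, 0.715, 0.0, 0.001]
contact_force: [-0.2, -0.3, -1.0]
opening: 0.645
grasp_force: 0.0
```

>>> apply_moves([
  [[0.003, 0, 0], [0, 0, -0.2], 0.06],
  [[0.003, 0, 0], [0, 0, -0.2], 0.06],
  [[0.003, 0, 0], [0, 0, -0.1], 0.06],
  [[0.003, 0, 0], [0, 0, 0], 0.06],
  [[0.001, 0, 0], [0, 0, 0], 0.06],
])

```text
t: 9.1
eef_pos: [0.5012, -0.2036, 0.1503]
ee_rot: [0.696, 0.718, 0.0, 0.0]
contact_force: [0.8, 1.0, 4.9]
opening: 0.644
grasp_force: 2.9
```

>>> apply_moves([
  [[0, 0, 0], [0, 0, 0], 0.06],
  [[0, 0, -0.003], [0, 0, 0], 0.06],
  [[0, 0, -0.03], [0, 0, 0], 0.06],
  [[0, 0, -0.04], [0, 0, 0], 0.06],
  [[0, 0, -0.04], [0, 0, 0], 0.06],
])

```text
t: 9.52
eef_pos: [0.5001, -0.2037, 0.2634]
ee_rot: [0.696, 0.718, -0.0, -0.001]
contact_force: [1.3, -0.5, -0.8]
opening: 0.645
grasp_force: 0.0
```

```bash
python3 -c "
from h import *
snap('wrist','i.png')
print(env.get_obs()['eef_pos'],env.get_obs()['ee_rot'])"
```

```text
[ 0.50272199 -0.2042696   0.27087792] [0.69579167 0.71823465 0.0015337  0.00325214]
```

View pics/i.png

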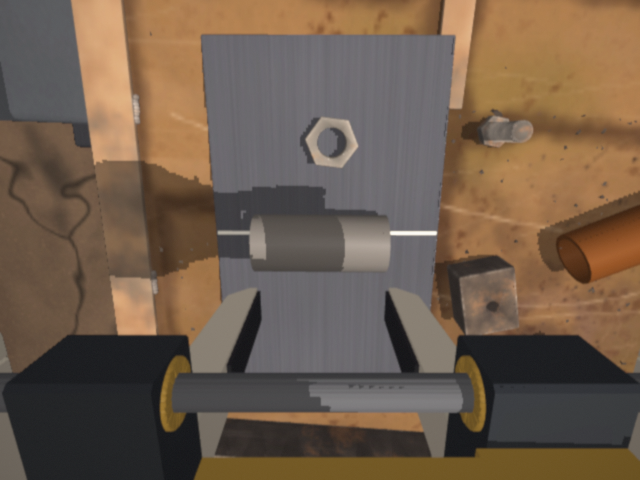

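The pipe is at columns 250–390, rows 215–271, and the line is at row 233. Contact was only light on that stroke.

```bash
python3 -c "
from h import *
measure('i.png',(248,206,394,278),(224,225,434,242))"
```

```text
pipe box [248 214 146  59]
32 line resid mm 0.0
ends [0.438  0.5612] pipe y -0.2126 line y -0.2098 ang [1.18 1.81] perp dist mm 2.7
```

>>> apply_moves([
  [[-0.0095, 0, 0.01], [0, 0, 0.6], 0.06],
  [[0, 0, 0.035], [0, 0, 0], 0.06],
  [[0, 0, 0.035], [0, 0, 0], 0.06],
  [[0, 0, 0.018], [0, 0, 0], 0.06],
  [[0, 0, 0.0055], [0, 0, 0], 0.06],
])

```text
t: 9.98
eef_pos: [0.4995, -0.2134, 0.156]
ee_rot: [0.7, 0.714, -0.001, -0.002]
contact_force: [-1.0, -0.2, -0.9]
opening: 0.645
grasp_force: 0.0
```

>>> apply_moves([
  [[0, 0, 0.004], [0, 0, 0], 0.06],
  [[0, 0, 0.003], [0, 0, 0], 0.06],
  [[0, 0, 0.002], [0, 0, 0], 0.06],
  [[0, 0, 0.002], [0, 0, 0], 0.06],
  [[0, 0, 0], [0, 0, 0], 0.06],
])

```text
t: 10.4
eef_pos: [0.5015, -0.2143, 0.1502]
ee_rot: [0.7, 0.714, 0.0, 0.001]
contact_force: [-2.5, 0.5, 12.9]
opening: 0.642
grasp_force: 6.3
```

Contact is firm, so I'll do a slow final drag with a slight turn.

>>> apply_moves([
  [[0.001, 0, 0.001], [0, 0, -0.3], 0.06],
  [[0.0015, 0, 0], [0, 0, -0.3], 0.06],
  [[0.0015, 0, 0], [0, 0, -0.3], 0.06],
  [[0.0015, 0, 0], [0, 0, -0.3], 0.06],
  [[0.0005, 0, 0], [0, 0, 0], 0.06],
])

```text
t: 10.82
eef_pos: [0.5014, -0.2086, 0.1501]
ee_rot: [0.693, 0.721, 0.0, 0.002]
contact_force: [-3.7, -0.9, 23.5]
opening: 0.649
grasp_force: 11.8
```

>>> apply_moves([
  [[0, 0, 0], [0, 0, 0], 0.06],
  [[0, 0, -0.003], [0, 0, 0], 0.06],
  [[0, 0, -0.03], [0, 0, 0], 0.06],
  [[0, 0, -0.04], [0, 0, 0], 0.06],
  [[0, 0, -0.04], [0, 0, 0], 0.06],
])

```text
t: 11.23
eef_pos: [0.5005, -0.2075, 0.2619]
ee_rot: [0.692, 0.722, -0.0, -0.0]
contact_force: [1.2, -0.5, 0.1]
opening: 0.644
grasp_force: 0.0
```

```bash
python3 -c "
from h import *
snap('wrist','j.png')
measure('j.png',(248,200,394,278),(224,219,434,242))
print(env.get_obs()['eef_pos'])"
```

```text
pipe box [248 206 146  61]
32 line resid mm 0.1
ends [0.4393 0.5612] pipe y -0.2101 line y -0.2098 ang [1.33 1.81] perp dist mm 0.4
[ 0.50309463 -0.20817468  0.26942864]
```

View pics/j.png

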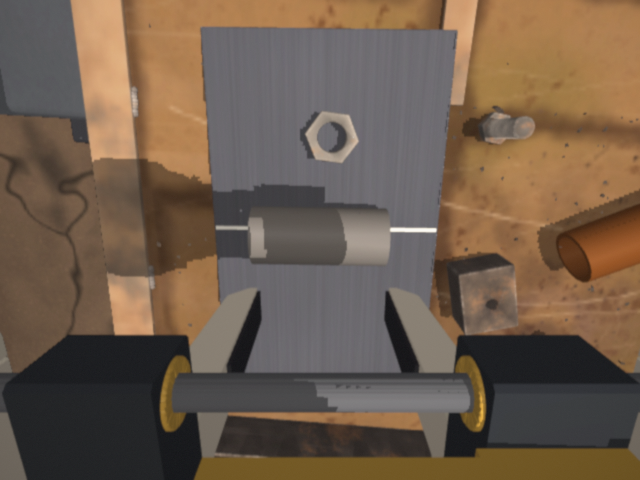

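The pipe (rows 207–265) now sits on the line, which shows at row 229 beyond both ends: 0.4 mm off, 0.5° off parallel. The nut, block and bolt haven't moved. I'll raise the hand and hand in.

>>> apply_moves([
  [[0, 0, -0.03], [0, 0, 0], 0.06],
  [[0, 0, -0.03], [0, 0, 0], 0.06],
  [[0, 0, 0], [0, 0, 0], 0.06],
  [[0, 0, 0], [0, 0, 0], 0.06],
  [[0, 0, 0], [0, 0, 0], 0.06],
])

```text
t: 11.7
eef_pos: [0.5006, -0.2079, 0.3205]
ee_rot: [0.692, 0.722, -0.0, 0.0]
contact_force: [-0.5, -0.2, 0.7]
opening: 0.644
grasp_force: 0.0
```

```bash
python3 -c "
from h import *
print(close_job())"
```

```text
the job is handed in; nothing more can be done
None
```

The job is handed in at 11.7 s: the pipe was rolled onto the chalk line, measured 0.4 mm off centre and 0.5° off parallel, with the nut, block and bolt left untouched and the hand raised clear.

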